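Fish the rolling pin out of the covered tub

TASK

The rolling pin lies in the steel tub under its two covers, and two long cartons lie across the gap between them. Stack both cartons squarely, edges lined up, one after the other on the same kind of carton that lies on the counter; then take hold of the rolling pin through the gap, tilt it and draw it out slantwise, and finish while holding it still in the air, all of it at least 8 cm above the covers, touching nothing but the gripper. Leave the other things on the counter and on the tub's board where they are.

Things in the scene. Friction and masses are not known exactly. Their poses are not given: they have to be found in the camera images.
- tub: steel tub fixed on the counter, 210 (local x) x 320 mm (local y), walls 5 mm, inner floor 5 mm above the counter, inside from local y -155 to +155 mm; origin at the centre of its underside. Two fixed covers leave a gap of 150 (local y) x 200 mm (local x). Yaw within about 0.2 rad of zero: local x points away from the robot, local -y to the robot's right
- board_edge (a point): middle of the gap-side top edge of the wooden chopping board that covers the tub's local y -165 to -25 mm (fixed; 220 mm along local x, underside 94 mm and top 108 mm above the counter)
- strip_edge (a point): middle of the gap-side top edge of the steel strip that covers the tub's local y +125 to +165 mm (fixed; 220 mm along local x, underside 94 mm and top 108 mm above the counter)
- gap (a point): centre of the open gap between the covers, level with their tops (tub local y +50 mm, 108 mm above the counter)
- pin: pale wooden rolling pin, 270 mm long along its local x, about 0.2 kg: round middle 170 mm long, 40 mm thick, and at each end a handle 50 mm long, 18 mm thick. Origin at its centre, on the axis. Lies loose on the tub's floor (axis 25 mm above the counter) roughly along the tub's local y, its ends at or under the covers; longer than the gap's diagonal (250 mm), so it cannot come out level. Does not roll by itself
- pin_end_a (a point): tip of the pin's handle at its local +x end, on the axis
- pin_end_b (a point): tip of the pin's handle at its local -x end, on the axis
- carton_a: closed plain pale card carton with a tan tape strip along its top, 210 mm (local x) x 52 mm (local y) x 44 mm high, about 0.2 kg; origin at the centre of its underside. At the start it lies across the gap, one end on each cover, underside 108 mm above the counter, long side roughly along the tub's local y; the nearer one to the robot
- carton_b: carton of the same size and look, lying across the gap in the same way beside carton_a, farther from the robot
- carton_base: carton of the same size and look, lying loose and flat on the counter to the right of the tub, long side roughly along world x; the column is built on it
- salt_pot: bystander: small white pot, 40 mm across, 50 mm tall, standing on the far (local +x) corner of the wooden board on the tub; origin at its underside
- mug: bystander: white mug, 80 mm across, 90 mm tall, on the counter; origin at its underside
- jar: bystander: white jar with wooden lid, 54 mm across, 85 mm tall, on the counter near the robot, between the tub and the lone carton; origin at its underside
- soap: bystander: steel soap bottle, 60 mm across, 170 mm tall, on the counter to the robot's left; origin at its underside
- spatula: bystander: kitchen spatula lying on the counter to the robot's right; origin at its underside
- bowl: bystander: white bowl, 120 mm across, 55 mm tall, on the counter to the robot's left; origin at its underside
Mind the look-alikes: they are no part of the job. Leave any turquoise look-alike of the carton_b alone.

How it is judged:
By the outcome, as a careful person would: the job done as asked, in the order asked, and still so for the second after the job is handed in, while the arm keeps its last pose, push and grip.
It also fails if it takes over 70 s, if anything falls off the work surface, if the arm or the gripper's body presses on something with over 40 N, if the wrist force passes 120 N, or if a joint passes its speed limit or range.

ROBOT

A 7-joint arm with a two-finger parallel gripper is mounted at the origin on the work surface. World frame = base frame: x ahead of the robot, y to its left, z up, the work surface at z = 0. Lengths are in m, angles in rad, forces in N, time in s.
With the tool pointing down it reaches from about 0.425 to 0.875 m from the base axis. Payload 4.7 kg.
Tool frame: the origin (TCP) lies where the fingers leave the gripper's body, on its centre line; the fingertips stand 73 mm ahead of it and the grasp point (between the pads) lies 54 mm ahead of it (r.grasp_offset is the distance from the TCP to the grasp point, in m); x points along the fingers, y is the direction in which the jaws open and shut, and the axes are right-handed (so a half turn about x gives the same grasp; the last joint's range is limited). The gripper opens to 85 mm and grips with 20 to 120 N. Pads are 22 mm wide; open, the fingers measure 114 mm over their backs; the gripper's body (76 mm by 85 mm) begins 54 mm behind the grasp point. The pads swing forward as they close: fully open they stand 13 mm farther back than shut.
Start: joints at [-1.225, 0.321, -0.07, 1.45, 0.023, 1.371, -0.057], TCP at [0.212, 0.615, 0.304] pointing down, gripper open.
Joint ranges: [-2.86, 2.86], [-0.3, 2.09], [-1.38, 1.24], [0.06, 2.45], [-1.56, 4.7], [0.09, 2.05], [-2.69, 2.69]. Speed limits (rad/s): [2.57, 2.57, 3.14, 3.14, 3.14, 3.14, 3.14].

INTERFACE

Orientations are given as a rotation vector (axis times angle).
In Python, from bench import r gives the robot as it stands. Calls block until the motion is done:
- r.reach(position, orientation): joint-space move of the TCP to a pose.
- r.move_linear(position, frame=None, feed=0.15): straight line of the TCP; frame=None keeps the orientation; feed is the mean speed in m/s.
- r.move_joints(angles): joint-space move.
- r.move_gripper(opening): finger opening in m; the grip force is fixed at half the most; returns when the fingers have stopped.
- r.wait(seconds).
- r.solve_ik(position, orientation): joint angles nearest the present ones, or None.
- r.state(): the state.
- r.camera(name): name is "scene" or "side" or "wrist"; returns the picture (480x640x3 uint8, red, green, blue); there is no depth.
- r.camera_info(name): a dict with "K" (3x3 intrinsics, pixels), "pose" (4x4, takes a point from camera to world coordinates). Camera axes: x right, y down, z forward; pixel columns grow to the right and rows downward; lengths in m; the calibration is good to about 2 mm. A picture is of the moment at which its call begins: read the wrist's pose just before it. camera_info takes no time and is no camera call; for the wrist camera it gives the pose at the moment of the call.
A pose or a line that the arm cannot do raises r.IKError and nothing moves.
- r.job_done(): hands the job in, once; it reports no verdict.
The state is a dict: "time_s": time; "qpos": joint angles; "dq": joint speeds; "tau": joint torques, N m; "eef_pos": TCP position; "orientation": TCP orientation; "ft_force": force on the tool from outside, world axes, zero at the start; "wrist_torque": the same for the moment, N m; "gripper_width": finger opening in m.
Only numpy, scipy, OpenCV 4.12 (cv2) and the standard library are available. Lean on these libraries where they do the work, as an engineer would, in place of code of your own. Each camera call takes 0.05 s, during which the arm holds its last target.

## Working session

There is one attempt and no reset: what is moved stays moved. The work goes in short steps, each a Python script; the robot and the scene stay as the last script left them, time stands still between calls to the robot, and variables do not carry over. Pictures are saved under pics/ and viewed, and the job is handed in when it is done.

```bash
ls; mkdir -p pics; python3 - <<'E'
from bench import r
import cv2, numpy as np
for n in ["scene","side","wrist"]:
    i=r.camera_info(n); im=r.camera(n)
    cv2.imwrite(f"pics/{n}0.png",im[:,:,::-1]); print(n,np.round(i["K"],1).tolist(),np.round(i["pose"],3).tolist())
s=r.state(); print(s["time_s"],s["eef_pos"],s["orientation"],s["gripper_width"],s["ft_force"])
E
```

```text
pics
scene [[445.7, 0.0, 322.6], [0.0, 445.7, 239.5], [0.0, 0.0, 1.0]] [[-0.01, 0.789, -0.614, 1.203], [1.0, -0.003, -0.02, -0.01], [-0.018, -0.614, -0.789, 0.977], [0.0, 0.0, 0.0, 1.0]]
side [[559.2, 0.0, 318.4], [0.0, 559.2, 234.7], [0.0, 0.0, 1.0]] [[-0.997, -0.032, 0.064, 0.422], [-0.07, 0.645, -0.761, 1.024], [-0.017, -0.764, -0.645, 0.983], [0.0, 0.0, 0.0, 1.0]]
wrist [[411.5, 0.0, 319.9], [0.0, 411.5, 241.9], [0.0, 0.0, 1.0]] [[0.326, 0.909, 0.259, 0.145], [0.946, -0.313, -0.091, 0.638], [-0.002, 0.274, -0.962, 0.372], [0.0, 0.0, 0.0, 1.0]]
0.15 [0.21168807 0.61425536 0.30310443] [ 0.25926654  1.55519482 -0.26150428] 0.08515054518119804 [-0.32009571  0.86860062 -0.03611613]
```

View pics/scene0.png

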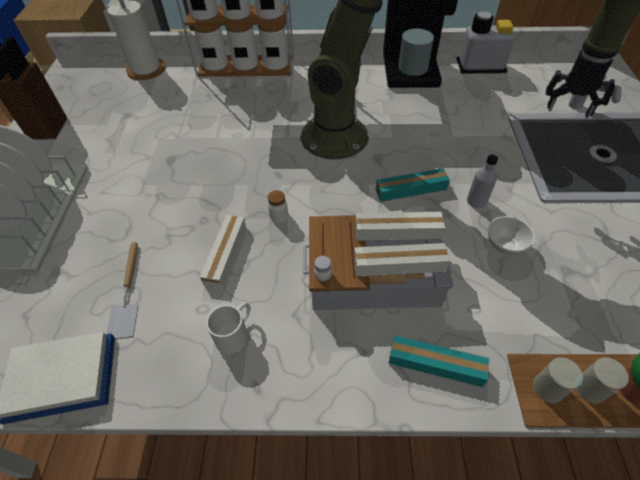

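View pics/side0.png

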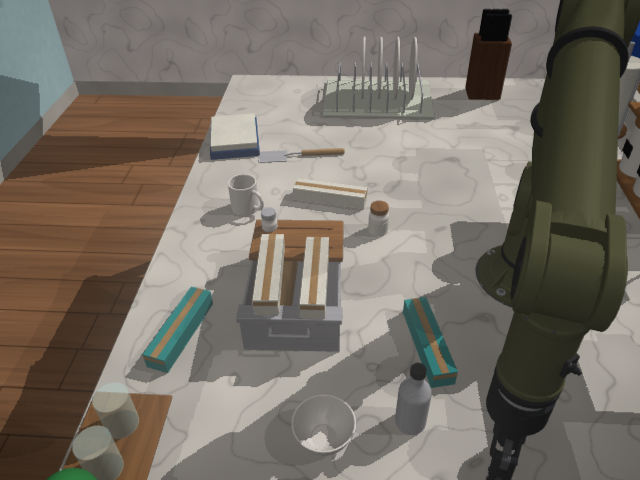

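View pics/wrist0.png

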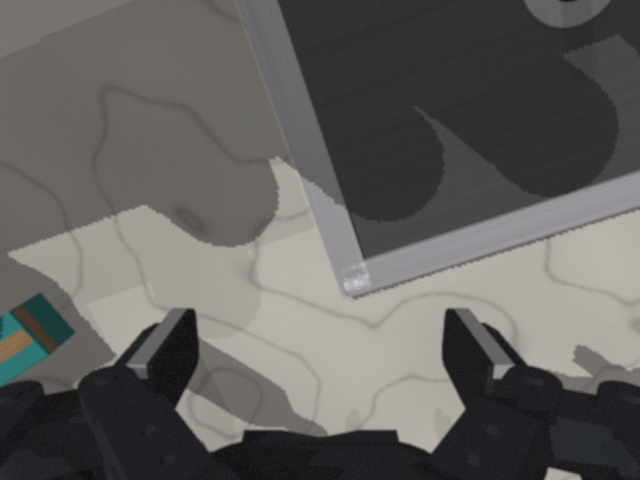

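Candidates: carton_a is the pale carton at scene px (400,226), carton_b the pale one at (402,260), and carton_base the pale one at (223,248). The turquoise look-alikes at (412,184) and (440,361) are to be left alone. Next I take a close crop to confirm this and to pick corners.

```bash
cat > h.py <<'E'
import numpy as np, cv2
from scipy.spatial.transform import Rotation as R
def ray(info,px):
    d=np.linalg.inv(info["K"])@np.array([px[0],px[1],1.]); T=np.array(info["pose"]); d=T[:3,:3]@d
    return T[:3,3],d/np.linalg.norm(d)
def onz(info,px,z):
    o,d=ray(info,px); return o+d*(z-o[2])/d[2]
def tri(obs):
    A=np.zeros((3,3));b=np.zeros(3)
    for i,p in obs:
        o,d=ray(i,p);P=np.eye(3)-np.outer(d,d);A+=P;b+=P@o
    x=np.linalg.solve(A,b)
    return x,[float(np.linalg.norm((np.eye(3)-np.outer(ray(i,p)[1],ray(i,p)[1]))@(x-ray(i,p)[0]))) for i,p in obs]
def proj(info,X):
    T=np.linalg.inv(np.array(info["pose"]));c=T[:3,:3]@np.asarray(X)+T[:3,3];u=info["K"]@c;return u[:2]/u[2]
def ori(yaw_y, tilt=None):
    """tool down, jaw axis (tool y) along world angle yaw_y"""
    x=np.array([0,0,-1.]);y=np.array([np.cos(yaw_y),np.sin(yaw_y),0]);z=np.cross(x,y)
    return R.from_matrix(np.c_[x,y,z])
E
python3 - <<'E'
from bench import r
from h import *
a=cv2.imread("pics/scene0.png")[200:320,190:470]; cv2.imwrite("pics/c1.png",cv2.resize(a,None,fx=2.85,fy=2.85,interpolation=cv2.INTER_CUBIC))
a=cv2.imread("pics/side0.png")[170:360,220:400]; cv2.imwrite("pics/c2.png",cv2.resize(a,None,fx=3,fy=3,interpolation=cv2.INTER_CUBIC))
s=r.state();Rt=R.from_rotvec(s["orientation"]);C=np.array(r.camera_info("wrist")["pose"])
print(Rt.as_matrix().round(3)); print("cam in tool",(Rt.inv().apply(C[:3,3]-s["eef_pos"])).round(4)); print((Rt.as_matrix().T@C[:3,:3]).round(3))
E
```

```text
[[-0.     0.326  0.945]
 [-0.001  0.945 -0.326]
 [-1.    -0.001  0.   ]]
cam in tool [-0.0695  0.0006 -0.0702]
[[ 0.    -0.274  0.962]
 [ 1.     0.    -0.   ]
 [-0.     0.962  0.274]]
```

View pics/c1.png

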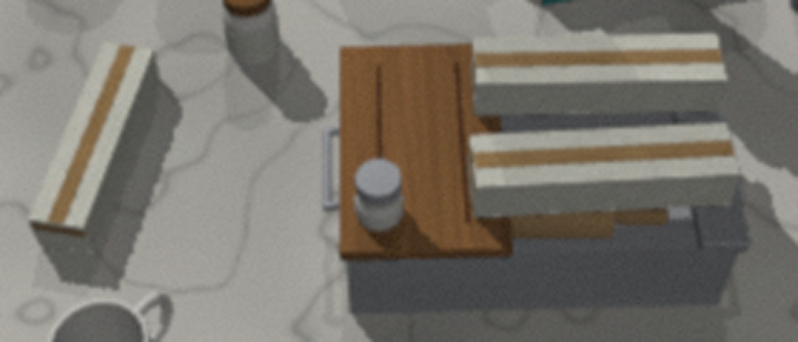

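View pics/c2.png

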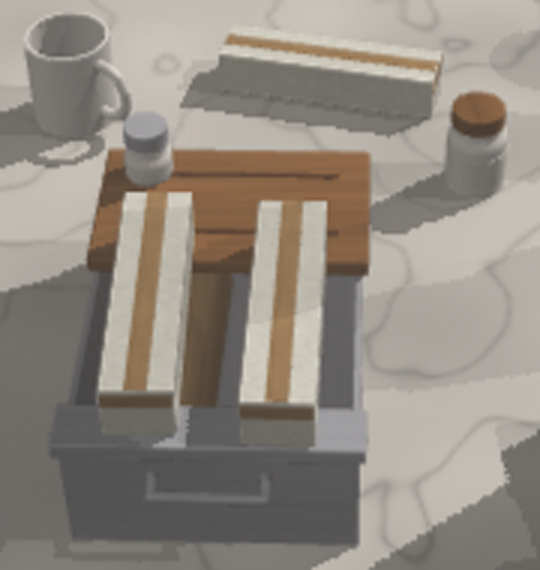

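```bash
python3 - <<'E'
from bench import r
from h import *
S=r.camera_info("scene");D=r.camera_info("side")
c={"b":[((472,141),(192,193)),((732,126),(178,391)),((474,192),(126,193)),((735,178),(100,391))],
"a":[((474,40),(327,202)),((717,36),(316,402)),((474,85),(257,202)),((725,78),(241,401))],
"base":[((105,45),(441,51)),((154,49),(437,76)),((36,222),(230,27)),((84,227),(219,52))],
"board":[((340,45),(370,152)),((340,258),(107,150))],
"board_gap_far(hx)":[((511,258),(89,270))],
"strip hx hy, lx hy":[((748,244),(52,450))]}
for k,v in c.items():
    P=[]
    for p,q in v:
        x,e=tri([(S,(190+p[0]/2.85,200+p[1]/2.85)),(D,(220+q[0]/3,170+q[1]/3))]);P.append(x);print(k,x.round(4),np.round(e,4))
    print(k,"mean",np.mean(P,0).round(4))
E
```

```text
b [0.5859 0.0449 0.1486] [0.002 0.002]
b [0.5718 0.2558 0.1511] [0.0035 0.0035]
b [0.6365 0.0453 0.1477] [0.0009 0.0009]
b [0.6235 0.2523 0.1472] [0.0006 0.0006]
b mean [0.6044 0.1496 0.1486]
a [0.4802 0.0511 0.1504] [0.0007 0.0007]
a [0.4768 0.2593 0.1514] [0.0016 0.0016]
a [0.5323 0.0504 0.1498] [0.0017 0.0017]
a [0.5257 0.2595 0.1516] [0.0003 0.0003]
a mean [0.5038 0.1551 0.1508]
base [ 0.3908 -0.3015  0.0438] [0.0013 0.0013]
base [ 0.396  -0.2535  0.0467] [0.0036 0.0036]
base [ 0.5973 -0.3325  0.0446] [0.0006 0.0006]
base [ 0.6035 -0.2889  0.0455] [0.0004 0.0004]
base mean [ 0.4969 -0.2941  0.0452]
board [ 0.45   -0.0663  0.1077] [0.0009 0.0009]
board [ 0.6713 -0.0608  0.1046] [0.0003 0.0003]
board mean [ 0.5607 -0.0636  0.1062]
board_gap_far(hx) [0.6651 0.0765 0.0946] [0.0005 0.0005]
board_gap_far(hx) mean [0.6651 0.0765 0.0946]
strip hx hy, lx hy [0.658  0.2669 0.1025] [0.0005 0.0005]
strip hx hy, lx hy mean [0.658  0.2669 0.1025]
```

Heights agree with the text. I'll check that the planned poses are reachable (this moves nothing), then take close wrist views.

```bash
python3 - <<'E'
from bench import r
from h import *
def t(n,p,o):
    q=r.solve_ik(p,o.as_rotvec()); print(n,None if q is None else np.round(q,2).tolist())
for yw in (90,-90): t("viewtub%d"%yw,[.53,.15,.40],ori(np.radians(yw)))
for yw in (90,-90,81,-99): t("viewbase%d"%yw,[.47,-.28,.36],ori(np.radians(yw)))
for z in (.19,.3):
  for yw in (2,-178): t(f"a{z} {yw}",[.504,.155,z],ori(np.radians(yw)))
  for yw in (3.7,-176): t(f"b{z} {yw}",[.604,.15,z],ori(np.radians(yw)))
  for yw in (81,-99): t(f"base{z} {yw}",[.497,-.294,z],ori(np.radians(yw)))
for yw in (2,-178):
  for th in (0,30):
    o=R.from_rotvec([np.radians(th),0,0])*ori(np.radians(yw))
    for z in (.081,.2,.35): t(f"pin {yw} {th} {z}",[.57,.17,z],o)
E
```

```text
viewtub90 [-0.65, 0.08, 0.34, 1.56, -0.03, 1.51, 1.27]
viewtub-90 [-0.78, 0.08, 0.49, 1.56, -0.04, 1.51, -1.86]
viewbase90 [0.2, 0.08, 0.31, 1.63, -0.02, 1.44, 2.08]
viewbase-90 [0.14, 0.08, 0.37, 1.64, -0.03, 1.44, -1.06]
viewbase81 [0.2, 0.08, 0.31, 1.63, -0.02, 1.44, 1.92]
viewbase-99 [0.14, 0.08, 0.37, 1.64, -0.03, 1.44, -1.21]
a0.19 2 [-0.73, 0.15, 0.41, 1.91, -0.07, 1.09, -0.25]
a0.19 -178 [0.66, 0.36, -1.17, 1.86, 0.36, 1.16, 2.54]
b0.19 3.7 [-0.66, 0.36, 0.46, 1.68, -0.17, 1.15, -0.09]
b0.19 -176 [0.57, 0.64, -1.18, 1.63, 0.61, 1.29, 2.5]
base0.19 81 [-0.39, 0.42, 1.08, 1.8, -0.4, 1.16, 2.23]
base0.19 -99 [-0.42, 0.44, 1.12, 1.8, -0.43, 1.17, -0.89]
a0.3 2 [-0.75, 0.06, 0.42, 1.77, -0.02, 1.32, -0.29]
a0.3 -178 [0.8, 0.26, -1.31, 1.73, 0.26, 1.35, 2.63]
b0.3 3.7 [-0.67, 0.28, 0.47, 1.55, -0.13, 1.35, -0.12]
b0.3 -176 [0.57, 0.51, -1.18, 1.5, 0.47, 1.44, 2.59]
base0.3 81 [-0.42, 0.28, 1.09, 1.67, -0.25, 1.34, 2.12]
base0.3 -99 [0.11, 0.17, 0.42, 1.66, -0.07, 1.33, -1.18]
pin 2 0 0.081 [-0.67, 0.43, 0.41, 1.83, -0.21, 0.93, -0.14]
pin 2 0 0.2 [-0.7, 0.29, 0.43, 1.74, -0.13, 1.15, -0.2]
pin 2 0 0.35 [-0.72, 0.19, 0.45, 1.54, -0.08, 1.43, -0.23]
pin 2 30 0.081 [-0.54, 0.47, 0.53, 1.91, -0.92, 1.03, 0.56]
pin 2 30 0.2 [-0.6, 0.3, 0.59, 1.84, -0.76, 1.17, 0.36]
pin 2 30 0.35 [-0.6, 0.16, 0.57, 1.66, -0.62, 1.37, 0.13]
pin -178 0 0.081 [0.55, 0.77, -1.18, 1.78, 0.79, 1.15, 2.29]
pin -178 0 0.2 [0.57, 0.55, -1.18, 1.69, 0.53, 1.26, 2.45]
pin -178 0 0.35 [0.58, 0.4, -1.18, 1.5, 0.37, 1.49, 2.57]
pin -178 30 0.081 [-0.93, 0.7, 1.06, 1.92, -1.22, 1.28, -2.42]
pin -178 30 0.2 [-0.96, 0.44, 1.07, 1.85, -0.96, 1.3, -2.65]
pin -178 30 0.35 None
```

```bash
python3 - <<'E'
from bench import r
from h import *
import json
r.reach([.56,.19,.40],ori(np.radians(2)).as_rotvec())
i=r.camera_info("wrist"); im=r.camera("wrist"); cv2.imwrite("pics/w1.png",im[:,:,::-1])
json.dump({"K":np.array(i["K"]).tolist(),"pose":np.array(i["pose"]).tolist()},open("w1.json","w"))
s=r.state(); print(s["time_s"],s["eef_pos"])
E
```

```text
2.2083 [0.55942517 0.19186288 0.39952189]
```

View pics/w1.png

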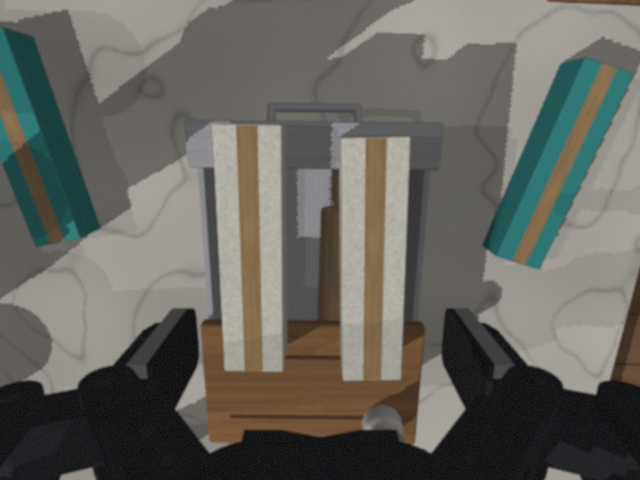

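The wrist view shows a's top at (214,124)-(285,372), b's at (341,137)-(403,381), and the pin's middle and handle peeking out at (330,250) and (335,185). Next I intersect these with the measured top height.

```bash
python3 - <<'E'
from bench import r
from h import *
import json
W=json.load(open("w1.json"));W={k:np.array(v) for k,v in W.items()}
S=r.camera_info("scene");D=r.camera_info("side")
c={"a":[(214,124),(280,125),(225,371),(285,372)],"b":[(341,137),(408,136),(343,380),(403,381)]}
sc={"b":[((472,141),(192,193)),((474,192),(126,193)),((732,126),(178,391)),((735,178),(100,391))]}
for k,v in c.items():
    P=np.array([onz(W,p,.152) for p in v]); print(k,P.round(4).tolist()); 
    d=(P[0]+P[1]-P[2]-P[3])[:2]; print(" ctr",P.mean(0).round(4),"yaw",np.degrees(np.arctan2(d[1],d[0])).round(2),"len",np.linalg.norm(d)/2, "wid",np.linalg.norm(P[1]-P[0]),np.linalg.norm(P[3]-P[2]))
for n,p,z in [("board gap edge lx",(203,322),.108),("board gap edge hx",(424,322),.108),("strip edge lx",(188,168),.108),("strip edge hx",(443,168),.108),("pin left step",(323,207),.025),("pin left board",(319,318),.025),("handle left",(332,180),.025)]:
    print(n,onz(W,p,z).round(4))
E
```

```text
a [[0.4775, 0.2597, 0.152], [0.5264, 0.2609, 0.152], [0.4805, 0.0507, 0.152], [0.5333, 0.0518, 0.152]]
 ctr [0.5044 0.1558 0.152 ] yaw 91.35 len 0.2091159154998607 wid 0.04888785869332932 0.05279506529963182
b [[0.572, 0.254, 0.152], [0.6219, 0.2567, 0.152], [0.5847, 0.0457, 0.152], [0.6379, 0.0468, 0.152]]
 ctr [0.6041 0.1508 0.152 ] yaw 93.93 len 0.2096081786515062 wid 0.04998957311661931 0.053201040591590865
board gap edge lx [0.45   0.0747 0.108 ]
board gap edge hx [0.6634 0.083  0.108 ]
strip edge lx [0.4428 0.2217 0.108 ]
strip edge hx [0.664  0.2303 0.108 ]
pin left step [0.5625 0.1757 0.025 ]
pin left board [0.5632 0.0421 0.025 ]
handle left [0.571  0.2056 0.025 ]
```

```bash
python3 - <<'E'
from bench import r
from h import *
import json
r.reach([.47,-.28,.33],ori(np.radians(-99)).as_rotvec())
i=r.camera_info("wrist"); im=r.camera("wrist"); cv2.imwrite("pics/w2.png",im[:,:,::-1])
json.dump({"K":np.array(i["K"]).tolist(),"pose":np.array(i["pose"]).tolist()},open("w2.json","w"))
s=r.state(); print(s["time_s"],s["eef_pos"],s["qpos"].round(2))
E
```

```text
4.0167 [ 0.47103139 -0.27861509  0.33002759] [-0.4   0.11  0.96  1.7  -0.1   1.38 -1.15]
```

View pics/w2.png

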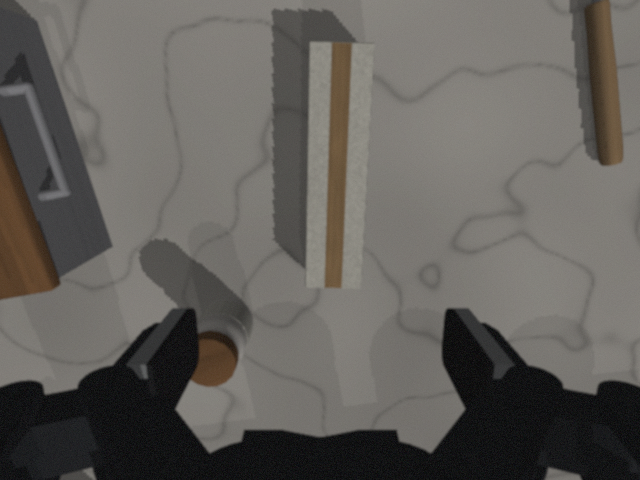

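```bash
python3 - <<'E'
from bench import r
from h import *
import json
W={k:np.array(v) for k,v in json.load(open("w2.json")).items()}
im=cv2.imread("pics/w2.png"); 
hsv=cv2.cvtColor(im,cv2.COLOR_BGR2HSV)
P=np.array([onz(W,p,.044) for p in [(309,41),(374,43),(307,288),(360,289)]])
d=(P[0]+P[1]-P[2]-P[3])[:2]
print(P.round(4).tolist()," ctr",P.mean(0).round(4),"yaw",np.degrees(np.arctan2(d[1],d[0])).round(2),"len",np.linalg.norm(d)/2, "wid",np.linalg.norm(P[1]-P[0]),np.linalg.norm(P[3]-P[2]))
print("jar top",onz(W,(214,358),.085).round(3))
a=im[20:310,280:400]; cv2.imwrite("pics/c3.png",cv2.resize(a,None,fx=2,fy=2,interpolation=cv2.INTER_CUBIC))
E
```

```text
[[0.6033, -0.2898, 0.044], [0.594, -0.3403, 0.044], [0.3971, -0.2543, 0.044], [0.3885, -0.3028, 0.044]]  ctr [ 0.4957 -0.2968  0.044 ] yaw -10.03 len 0.20909671918114023 wid 0.05134878105149596 0.049229693113189324
jar top [ 0.362 -0.168  0.085]
```

View pics/c3.png

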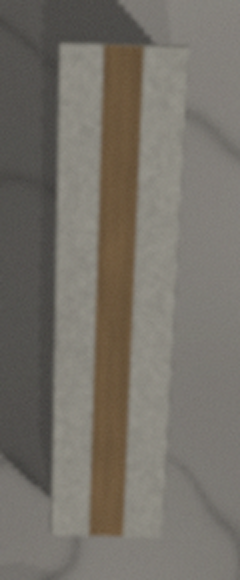

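```bash
cat >> h.py <<'E'
def fix(r,p,o,tol=.0008):
    """drive to p with correction for the standing error"""
    cmd=np.array(p,float)
    for _ in range(2):
        r.wait(.15); e=np.array(p)-r.state()["eef_pos"]
        if np.linalg.norm(e)<tol: break
        cmd=cmd+e; r.move_linear(cmd.tolist(),o.as_rotvec(),feed=.05)
    return np.array(p)-r.state()["eef_pos"]
def rep(r,n=""):
    s=r.state(); print(n,round(s["time_s"],2),"tcp",s["eef_pos"].round(4),"F",s["ft_force"].round(1),"w",round(s["gripper_width"],4))
E
python3 - <<'E'
from bench import r
from h import *
o=ori(np.radians(1.35)); p=[.5044,.1558]
r.reach(p+[.26],o.as_rotvec()); rep(r,"above")
r.move_linear(p+[.188],o.as_rotvec(),feed=.12); rep(r,"down")
r.move_gripper(.045); rep(r,"grip")
r.move_linear(p+[.34],o.as_rotvec(),feed=.2); rep(r,"lift")
im=r.camera("wrist"); cv2.imwrite("pics/w3.png",im[:,:,::-1])
E
```

```text
above 5.64 tcp [0.505  0.1544 0.2603] F [-0.6 -1.   0.2] w 0.0854
down 6.39 tcp [0.505  0.1556 0.1886] F [0.2 0.6 0.7] w 0.0853
grip 6.8 tcp [0.5049 0.1561 0.1889] F [-0.7  0.7  6. ] w 0.0514
lift 7.71 tcp [0.5036 0.1556 0.3385] F [ 0.4  0.3 -2.9] w 0.0513
```

View pics/w3.png

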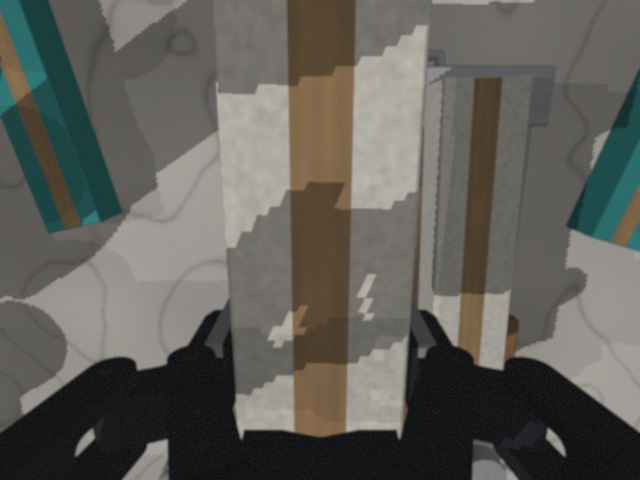

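Carton a is held straight between the pads. Now placing it.

```bash
python3 - <<'E'
from bench import r
from h import *
o=ori(np.radians(-99.8)); p=[.496,-.296]
r.reach(p+[.26],o.as_rotvec()); rep(r,"above")
r.move_linear(p+[.140],o.as_rotvec(),feed=.15); print(fix(r,p+[.140],o).round(4)); 
r.move_linear(p+[.127],o.as_rotvec(),feed=.05); rep(r,"near")
for z in (.1255,.124,.1225):
    r.move_linear(p+[z],o.as_rotvec(),feed=.03); s=r.state(); rep(r,"low")
    if s["ft_force"][2]>1.5: break
E
```

```text
above 9.44 tcp [ 0.4971 -0.2944  0.26  ] F [ 0.5  0.2 -2.3] w 0.0513
[-0.0001  0.0002 -0.0001]
near 11.6 tcp [ 0.4956 -0.2959  0.1264] F [-0.1 -0.1 -1.9] w 0.0515
low 11.85 tcp [ 0.496  -0.296   0.1255] F [ 0.4  0.2 -2.8] w 0.0514
low 12.1 tcp [ 0.4962 -0.2963  0.1249] F [-2.   2.2  5.8] w 0.0515
```

```bash
python3 - <<'E'
from bench import r
from h import *
import json
o=ori(np.radians(-99.8)); p=[.496,-.296]
r.move_gripper(.085); rep(r,"rel")
r.move_linear(p+[.21],o.as_rotvec(),feed=.15)
r.move_linear([.46,-.285,.36],o.as_rotvec(),feed=.25)
i=r.camera_info("wrist"); im=r.camera("wrist"); cv2.imwrite("pics/w4.png",im[:,:,::-1])
json.dump({"K":np.array(i["K"]).tolist(),"pose":np.array(i["pose"]).tolist()},open("w4.json","w"))
for n in ("scene","side"): cv2.imwrite(f"pics/{n}4.png",r.camera(n)[:,:,::-1])
a=cv2.imread("pics/scene4.png")[190:310,180:340]; b=cv2.imread("pics/side4.png")[160:230,270:400]
cv2.imwrite("pics/c4.png",cv2.resize(a,None,fx=3.5,fy=3.5,interpolation=cv2.INTER_CUBIC))
cv2.imwrite("pics/c4b.png",cv2.resize(b,None,fx=4,fy=4,interpolation=cv2.INTER_CUBIC))
rep(r)
E
```

```text
rel 12.53 tcp [ 0.496  -0.296   0.1239] F [ 0.9 -0.  -0.4] w 0.0847
 14.18 tcp [ 0.4597 -0.2844  0.358 ] F [ 0.4  0.3 -0.2] w 0.0851
```

View pics/w4.png

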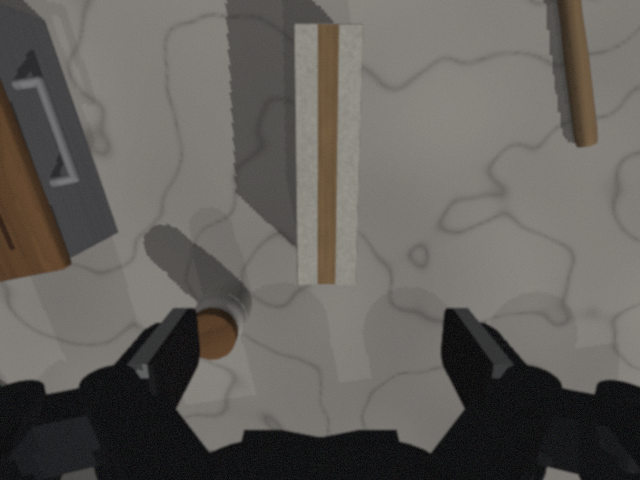

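View pics/c4.png

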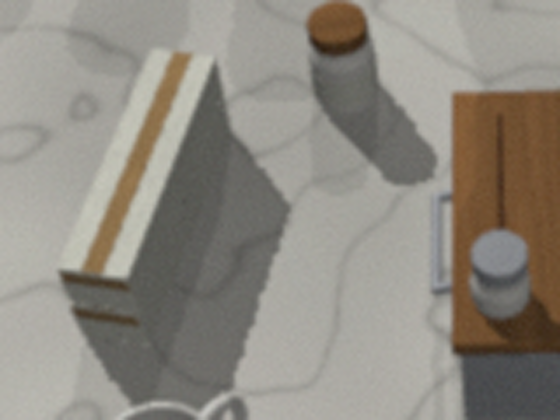

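View pics/c4b.png

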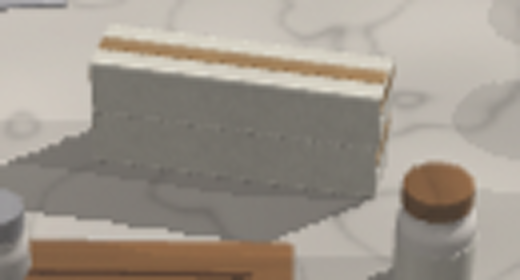

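It is well aligned. I'll measure a's top in the wrist view (corners (295,24), (362,25), (298,284), (356,284)), then fetch b.

```bash
python3 - <<'E'
from bench import r
from h import *
import json
W={k:np.array(v) for k,v in json.load(open("w4.json")).items()}
P=np.array([onz(W,p,.088) for p in [(295,24),(362,25),(298,284),(356,284)]])
d=(P[0]+P[1]-P[2]-P[3])[:2]
print(" ctr",P.mean(0).round(4),"yaw",np.degrees(np.arctan2(d[1],d[0])).round(2),"len",np.linalg.norm(d)/2, "wid",np.linalg.norm(P[1]-P[0]),np.linalg.norm(P[3]-P[2]))
# base by w2 at far bottom etc.
o=ori(np.radians(3.9)); p=[.6041,.1506]
r.reach(p+[.26],o.as_rotvec()); rep(r,"above"); 
r.move_linear(p+[.188],o.as_rotvec(),feed=.12); rep(r,"down")
r.move_gripper(.045); rep(r,"grip")
r.move_linear(p+[.34],o.as_rotvec(),feed=.2); rep(r,"lift")
im=r.camera("wrist"); cv2.imwrite("pics/w5.png",im[:,:,::-1])
E
```

```text
ctr [ 0.4948 -0.296   0.088 ] yaw -9.8 len 0.2075185992001487 wid 0.049991891543231165 0.051345188507534265
above 15.89 tcp [0.6045 0.1488 0.2604] F [ 0.6 -0.1 -0.2] w 0.0848
down 16.64 tcp [0.6046 0.1504 0.1886] F [-0.4  0.7  1.1] w 0.0849
grip 17.05 tcp [0.6048 0.1507 0.1891] F [ 1.1 -0.4  4.4] w 0.0512
lift 17.96 tcp [0.6034 0.1507 0.3384] F [-0.4  0.2 -2.4] w 0.0515
```

View pics/w5.png

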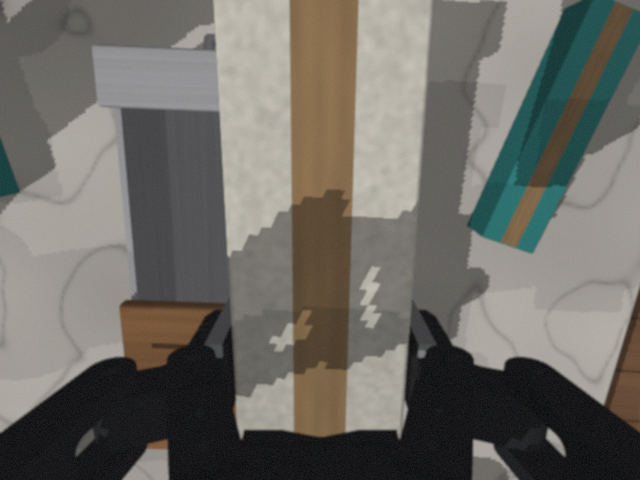

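```bash
python3 - <<'E'
from bench import r
from h import *
o=ori(np.radians(-99.8)); p=[.4958,-.296]
r.reach(p+[.29],o.as_rotvec()); rep(r,"above")
r.move_linear(p+[.184],o.as_rotvec(),feed=.15); print(fix(r,p+[.184],o).round(4)); 
r.move_linear(p+[.171],o.as_rotvec(),feed=.05); rep(r,"near")
for z in (.1695,.168,.1665):
    r.move_linear(p+[z],o.as_rotvec(),feed=.03); s=r.state(); rep(r,"low")
    if s["ft_force"][2]>1.5: break
r.move_gripper(.085); rep(r,"rel")
r.move_linear(p+[.26],o.as_rotvec(),feed=.15); rep(r,"up")
for n in ("scene","side"): cv2.imwrite(f"pics/{n}6.png",r.camera(n)[:,:,::-1])
a=cv2.imread("pics/scene6.png")[170:320,180:480]; b=cv2.imread("pics/side6.png")[150:350,230:400]
cv2.imwrite("pics/c6.png",cv2.resize(a,None,fx=2.6,fy=2.6,interpolation=cv2.INTER_CUBIC))
cv2.imwrite("pics/c6b.png",cv2.resize(b,None,fx=3,fy=3,interpolation=cv2.INTER_CUBIC))
E
```

```text
above 19.7 tcp [ 0.4969 -0.2946  0.2899] F [ 0.9  0.2 -1.5] w 0.0515
[-0.0001  0.0001 -0.    ]
near 21.77 tcp [ 0.4955 -0.2959  0.1705] F [-1.  -0.2 -1.2] w 0.0511
low 22.02 tcp [ 0.4958 -0.2961  0.1695] F [-0.7 -1.  -1.8] w 0.0513
low 22.27 tcp [ 0.496  -0.2963  0.1691] F [-2.7  1.4  5.1] w 0.0514
rel 22.7 tcp [ 0.4958 -0.296   0.1679] F [ 0.4 -0.4 -0.3] w 0.0852
up 23.47 tcp [ 0.4955 -0.2955  0.2592] F [-0.1 -0.1 -0.9] w 0.0853
```

View pics/c6.png

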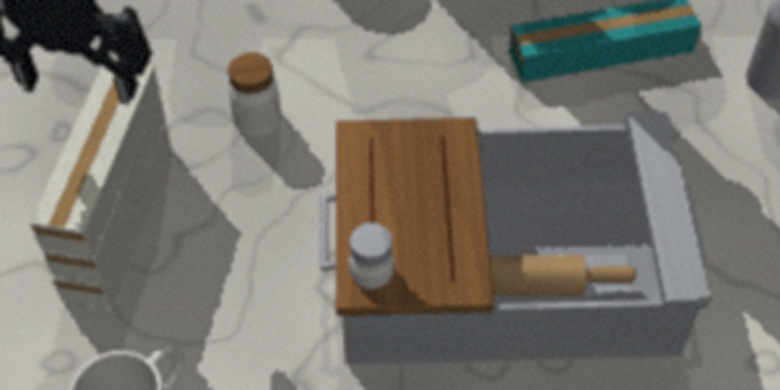

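View pics/c6b.png

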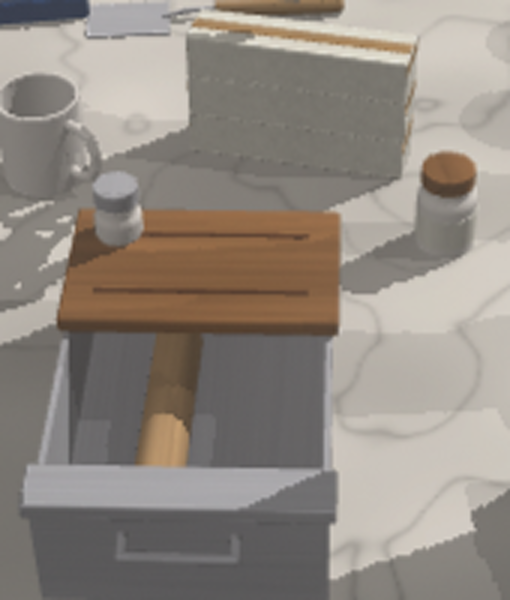

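The three-high column stands flush and the pin now lies open in the gap: scene crop middle end (585,273), handle tip (634,273). Next are two wrist views of the pin.

```bash
python3 - <<'E'
from bench import r
from h import *
import json
o=ori(np.radians(2))
r.move_linear([.4955,-.2955,.30],None,feed=.2)
for n,p in (("w7",[.58,.12,.36]),("w8",[.58,.17,.28])):
    if n=="w7": r.reach(p,o.as_rotvec())
    else: r.move_linear(p,o.as_rotvec(),feed=.2)
    r.wait(.2)
    i=r.camera_info("wrist"); im=r.camera("wrist"); cv2.imwrite(f"pics/{n}.png",im[:,:,::-1])
    json.dump({"K":np.array(i["K"]).tolist(),"pose":np.array(i["pose"]).tolist()},open(f"{n}.json","w"))
rep(r)
E
```

```text
26.62 tcp [0.5806 0.1691 0.2812] F [-0.5 -0.2 -0.3] w 0.0851
```

View pics/w7.png

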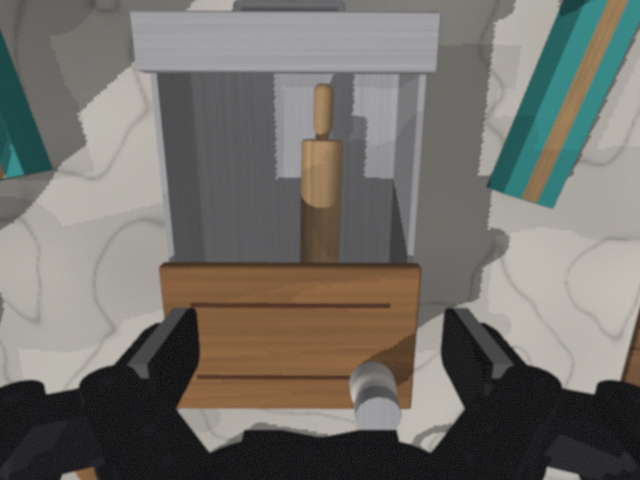

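View pics/w8.png

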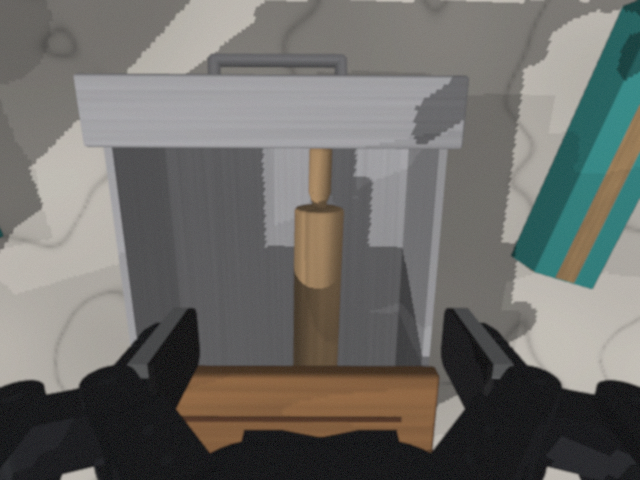

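```bash
python3 - <<'E'
from bench import r
from h import *
import json
W=[{k:np.array(v) for k,v in json.load(open(n)).items()} for n in("w7.json","w8.json")]
S=r.camera_info("scene")
print("shoulder top",tri([(W[0],(321.7,139)),(W[1],(319,206))]))
print("board edge mid",tri([(W[0],(291,263)),(W[1],(311,367))]), [onz(w,p,.108).round(4) for w,p in((W[0],(161,263)),(W[0],(420,263)))])
print("strip edge", [onz(W[0],p,.108).round(4) for p in((137,72),(437,72))],[onz(W[1],p,.108).round(4) for p in((84,147),(463,147))])
print("strip tri lx/hx",[tri([(W[0],a),(W[1],b)])[0].round(4) for a,b in (((137,72),(84,147)),((437,72),(463,147)))])
for z in (.025,.045):
  print(z,"w7 axis",onz(W[0],(321.7,139),z).round(4),onz(W[0],(320.3,262),z).round(4),"w8",onz(W[1],(319,206),z).round(4),onz(W[1],(315.5,366),z).round(4))
print("tip w7 z.025,.03",onz(W[0],(322.5,84),.025).round(4),onz(W[0],(322.5,84),.034).round(4))
print("tip scene",onz(S,(180+636/2.6,170+273/2.6),.027).round(4),"shoulder scene",onz(S,(180+585/2.6,170+260/2.6),.045).round(4))
E
```

```text
shoulder top (array([0.57965311, 0.17557659, 0.02102724]), [0.00019616335395931716, 0.00019616335395936815])
board edge mid (array([0.56749541, 0.08256319, 0.11280862]), [0.010343964880593231, 0.01034396488059327]) [array([0.4499, 0.0749, 0.108 ]), array([0.6634, 0.0819, 0.108 ])]
strip edge [array([0.4432, 0.2213, 0.108 ]), array([0.6612, 0.2284, 0.108 ])] [array([0.443 , 0.2223, 0.108 ]), array([0.6612, 0.2295, 0.108 ])]
strip tri lx/hx [array([0.4415, 0.2218, 0.1047]), array([0.6629, 0.2292, 0.1022])]
0.025 w7 axis [0.5794 0.1757 0.025 ] [0.5822 0.0519 0.025 ] w8 [0.5798 0.1763 0.025 ] [0.5815 0.0301 0.025 ]
0.045 w7 axis [0.5793 0.1764 0.045 ] [0.5819 0.0587 0.045 ] w8 [0.5797 0.1802 0.045 ] [0.5812 0.0429 0.045 ]
tip w7 z.025,.03 [0.5785 0.2249 0.025 ] [0.5785 0.2241 0.034 ]
tip scene [0.5788 0.2257 0.027 ] shoulder scene [0.5756 0.1743 0.045 ]
```

The pin's +y tip is at (0.5785, 0.2255), the shoulder at (0.5795, 0.176) and the direction about 91°. The gap edges at x=0.58 are y≈0.0795 (board) and 0.226 (strip). Next is a clearance-checked extraction path.

```bash
cat > path.py <<'E'
import numpy as np
from h import *
YB,YS,WL=.0800,.2253,-.052   # board edge, strip edge, right inner wall (world y at x~.58)
YE0=-.0445; SG=.196; DC=.056; 
UX,UY=np.cos(np.radians(91)),np.sin(np.radians(91))
X0,Y0=.5800,.1515
def boxes():
    b=.094;t=.108
    return [(YB-.14,YB,b,t),(YS,YS+.04,b,t),(-1,1,-1,.005),(WL-.005,WL,0,b),(YS+.03,YS+.035,0,b)]
def outline(pol,n=40):
    pol=np.array(pol); q=np.roll(pol,-1,0); return np.concatenate([a+(c-a)*np.linspace(0,1,n,endpoint=False)[:,None] for a,c in zip(pol,q)])
PIN=outline([(0,-.009),(.05,-.009),(.05,-.02),(.22,-.02),(.22,-.009),(.27,-.009),(.27,.009),(.22,.009),(.22,.02),(.05,.02),(.05,.009),(0,.009)])
BODY=outline([(SG-.043,DC),(SG+.043,DC),(SG+.043,DC+.15),(SG-.043,DC+.15)])
CAM=outline([(SG+.04,DC+.045),(SG+.095,DC+.045),(SG+.095,DC+.1),(SG+.04,DC+.1)])
def clr(P):
    m=9
    for y0,y1,z0,z1 in boxes():
        dy=np.maximum(np.maximum(y0-P[:,0],P[:,0]-y1),0);dz=np.maximum(np.maximum(z0-P[:,1],P[:,1]-z1),0)
        d=np.hypot(dy,dz); ins=d==0
        d[ins]=-np.minimum.reduce([P[:,0]-y0,y1-P[:,0],P[:,1]-z0,z1-P[:,1]])[ins]
        m=min(m,d.min())
    return m
def place(Q,E,th):
    c,s=np.cos(th),np.sin(th); return np.c_[E[0]+Q[:,0]*c-Q[:,1]*s,E[1]+Q[:,0]*s+Q[:,1]*c]
def tcp(E,thd):
    th=np.radians(thd); y=E[0]+SG*np.cos(th)-DC*np.sin(th); z=E[1]+SG*np.sin(th)+DC*np.cos(th)
    du=y-Y0
    # u distance from the grasp point along pin direction
    return [X0+du*UX/UY,Y0+du,z], R.from_rotvec(np.radians(thd)*np.array([UY,-UX,0]))*ori(np.radians(1))
# waypoints: (E_y,E_z,theta deg)
def inv(p,th,):  # E from a tcp (y,z) and theta
    return p[0]-SG*np.cos(th)+DC*np.sin(th), p[1]-SG*np.sin(th)-DC*np.cos(th)
E
cat > wp.py <<'E'
WP=[(-.0445,.0255,0),(-.0475,.022,5),(-.0485,.019,10),(-.0485,.018,15),(-.0480,.0170,20),(-.0470,.0170,24),(-.0445,.017,26.5)]
import numpy as np
e=np.array([-.0445,.017]);th=26.5
for dl,t2 in [(.03,27.5),(.03,29),(.03,31),(.03,33),(.04,36),(.04,38),(.05,38)]:
    th=t2;e=e+dl*np.array([np.cos(np.radians(th)),np.sin(np.radians(th))]);WP.append((e[0],e[1],th))
E
python3 - <<'E'
from path import *; from wp import WP
from bench import r
for k in range(len(WP)-1):
    a=tcp(WP[k][:2],WP[k][2])[0];b=tcp(WP[k+1][:2],WP[k+1][2])[0]
    m=[9,9,9]
    for f in np.linspace(0,1,11):
        th=np.radians(WP[k][2]+(WP[k+1][2]-WP[k][2])*f); p=np.array(a)+(np.array(b)-a)*f
        E=inv(p[1:],th)
        for j,Q in enumerate((PIN,BODY,CAM)): m[j]=min(m[j],clr(place(Q,E,th)))
    p,o=tcp(WP[k+1][:2],WP[k+1][2]); q=r.solve_ik(p,o.as_rotvec())
    print(k+1,np.round(WP[k+1],4),np.round(b,4),"clr mm pin,body,cam",np.round(np.array(m)*1e3,1),None if q is None else np.round(q,2).tolist())
E
```

```text
1 [-0.0475  0.022   5.    ] [0.5802 0.1429 0.0949] clr mm pin,body,cam [ 0.5 18.5 18.5] [-1.0, 0.57, 0.96, 1.84, -0.64, 1.04, 0.24]
2 [-0.0485  0.019  10.    ] [0.5803 0.1348 0.1082] clr mm pin,body,cam [ 1.4 11.1 39.1] [-0.95, 0.53, 0.94, 1.84, -0.69, 1.07, 0.32]
3 [-0.0485  0.018  15.    ] [0.5804 0.1263 0.1228] clr mm pin,body,cam [ 1.2  6.  60.9] [-0.89, 0.5, 0.93, 1.85, -0.75, 1.11, 0.39]
4 [-4.8e-02  1.7e-02  2.0e+01] [0.5806 0.117  0.1367] clr mm pin,body,cam [ 0.9  6.  84.9] [-0.82, 0.48, 0.92, 1.85, -0.81, 1.16, 0.46]
5 [-4.7e-02  1.7e-02  2.4e+01] [0.5807 0.1093 0.1479] clr mm pin,body,cam [ -0.2  14.  103.3] [-0.78, 0.47, 0.92, 1.84, -0.85, 1.21, 0.51]
6 [-4.45e-02  1.70e-02  2.65e+01] [0.5808 0.1059 0.1546] clr mm pin,body,cam [ -4.9  22.4 108.2] [-0.75, 0.47, 0.91, 1.84, -0.89, 1.25, 0.54]
7 [-1.79e-02  3.09e-02  2.75e+01] [0.5804 0.1301 0.171 ] clr mm pin,body,cam [ -6.3  27.4 112.7] [-0.79, 0.45, 0.92, 1.83, -0.89, 1.25, 0.5]
8 [8.30e-03 4.54e-02 2.90e+01] [0.58   0.1526 0.1894] clr mm pin,body,cam [ -6.8  44.8 137.6] [-0.83, 0.42, 0.93, 1.82, -0.89, 1.27, 0.46]
9 [ 0.0341  0.0608 31.    ] [0.5796 0.1732 0.2098] clr mm pin,body,cam [ -6.9  69.9 152.3] [-0.85, 0.4, 0.93, 1.81, -0.91, 1.29, 0.42]
10 [ 0.0592  0.0772 33.    ] [0.5793 0.1931 0.2309] clr mm pin,body,cam [ -7.   97.6 166.1] [-0.88, 0.38, 0.94, 1.79, -0.92, 1.31, 0.39]
11 [ 0.0916  0.1007 36.    ] [0.5789 0.2172 0.2612] clr mm pin,body,cam [ -5.3 120.6 183.9] [-0.91, 0.35, 0.94, 1.77, -0.95, 1.34, 0.35]
12 [ 0.1231  0.1253 38.    ] [0.5784 0.2431 0.2901] clr mm pin,body,cam [  6.3 134.9 213.1] [-0.95, 0.33, 0.95, 1.74, -0.96, 1.35, 0.3]
13 [ 0.1625  0.1561 38.    ] [0.5777 0.2825 0.3209] clr mm pin,body,cam [ 44.8 156.5 242.2] [-1.02, 0.31, 0.96, 1.69, -0.95, 1.35, 0.2]
```

```bash
sed -i 's/SG=.196/SG=.2025/; s/X0,Y0=.5800,.1515/X0,Y0=.5799,.1580/' path.py; cat > plan.py <<'E'
from path import *
from scipy.sparse import coo_matrix
from scipy.sparse.csgraph import dijkstra
ey=np.arange(-.0505,.1301,.002); ez=np.arange(.0135,.1401,.002); th=np.radians(np.arange(0,46.1,1.))
C=np.zeros((len(ey),len(ez),len(th)))
def sd(P,box):
    y0,y1,z0,z1=box
    cy,cz=(y0+y1)/2,(z0+z1)/2
    qy=np.abs(P[...,0]-cy)-(y1-y0)/2;qz=np.abs(P[...,1]-cz)-(z1-z0)/2
    return np.hypot(np.maximum(qy,0),np.maximum(qz,0))+np.minimum(np.maximum(qy,qz),0)
PN=outline(PIN[::40],16)
Q=np.r_[PN]; B=BODY[::4]
EE=np.stack(np.meshgrid(ey,ez,indexing='ij'),-1)
for k,t in enumerate(th):
    for nm,QQ,off in (("pin",Q,0),("body",B,.004)):
        P=place(QQ,(0,0),t)
        m=np.full(EE.shape[:2],9.)
        for bi,b in enumerate(boxes()):
            m=np.minimum(m,(sd(EE[:,:,None,:]+P,b).min(2)+(.003 if bi==2 else 0)))
        if nm=="pin": C[:,:,k]=m
        else: C[:,:,k]=np.minimum(C[:,:,k],m-off)
n=C.size; idx=np.arange(n).reshape(C.shape); rows=[];cols=[];ws=[]
cost=np.where(C>.0008,1/np.maximum(C,1e-4)**2,np.inf)
L=.15
for d in np.ndindex(3,3,3):
    d=np.array(d)-1
    if not d.any(): continue
    s=tuple(slice(max(0,-x),C.shape[i]-max(0,x)) for i,x in enumerate(d)); t=tuple(slice(max(0,x),C.shape[i]-max(0,-x)) for i,x in enumerate(d))
    w=(cost[s]+cost[t])/2*np.sqrt((d[0]*.002)**2+(d[1]*.002)**2+(d[2]*np.radians(1)*L)**2)
    ok=np.isfinite(w); rows.append(idx[s][ok]);cols.append(idx[t][ok]);ws.append(w[ok])
G=coo_matrix((np.concatenate(ws),(np.concatenate(rows),np.concatenate(cols))),(n,n)).tocsr()
near=lambda a,v:int(np.argmin(abs(a-v)))
st=idx[near(ey,YE0),near(ez,.0255),0]
D,pr=dijkstra(G,indices=st,return_predecessors=True)
goal=(C>.025)&(EE[:,:,1][:,:,None]>.115)
g=np.where(goal.ravel(),D,np.inf).argmin(); print("goal cost",D[g])
p=[];k=g
while k>=0: p.append(k);k=pr[k]
p=p[::-1]; ii=np.array(np.unravel_index(p,C.shape)).T
path=np.array([(ey[a],ez[b],np.degrees(th[c]),C[a,b,c]*1e3) for a,b,c in ii])
np.save("path.npy",path); print(len(path)); print(path[::4].round(4))
E
time python3 plan.py
```

```text
goal cost 2332.7476881728853
122
[[-4.45000e-02  2.55000e-02  0.00000e+00  3.50000e+00]
 [-3.85000e-02  3.35000e-02  3.00000e+00  1.30290e+01]
 [-3.45000e-02  3.15000e-02  7.00000e+00  1.57425e+01]
 [-3.85000e-02  2.35000e-02  1.10000e+01  1.01582e+01]
 [-4.25000e-02  1.95000e-02  1.50000e+01  7.17060e+00]
 [-4.05000e-02  1.95000e-02  1.90000e+01  7.57990e+00]
 [-3.45000e-02  1.75000e-02  2.20000e+01  6.50850e+00]
 [-2.65000e-02  1.75000e-02  2.40000e+01  7.27810e+00]
 [-1.85000e-02  1.95000e-02  2.40000e+01  8.98040e+00]
 [-1.05000e-02  1.95000e-02  2.50000e+01  9.27620e+00]
 [-2.50000e-03  2.15000e-02  2.60000e+01  9.42480e+00]
 [ 5.50000e-03  2.15000e-02  2.70000e+01  1.14363e+01]
 [ 1.35000e-02  2.15000e-02  2.90000e+01  1.00475e+01]
 [ 2.15000e-02  2.15000e-02  3.20000e+01  1.13964e+01]
 [ 2.95000e-02  2.35000e-02  3.20000e+01  1.21848e+01]
 [ 3.75000e-02  2.35000e-02  3.40000e+01  1.40387e+01]
 [ 4.55000e-02  2.55000e-02  3.50000e+01  1.60924e+01]
 [ 5.35000e-02  2.75000e-02  3.70000e+01  1.71703e+01]
 [ 6.15000e-02  2.95000e-02  3.90000e+01  1.91396e+01]
 [ 6.95000e-02  2.95000e-02  4.00000e+01  2.02257e+01]
 [ 7.75000e-02  3.35000e-02  4.20000e+01  2.37829e+01]
 [ 8.55000e-02  4.15000e-02  4.40000e+01  2.77802e+01]
 [ 9.35000e-02  4.95000e-02  4.50000e+01  3.18339e+01]
 [ 1.01500e-01  5.75000e-02  4.50000e+01  3.18508e+01]
 [ 1.09500e-01  6.55000e-02  4.60000e+01  3.20183e+01]
 [ 1.17500e-01  7.35000e-02  4.60000e+01  3.37532e+01]
 [ 1.21500e-01  8.15000e-02  4.60000e+01  3.55789e+01]
 [ 1.25500e-01  8.95000e-02  4.60000e+01  3.89463e+01]
 [ 1.29500e-01  9.75000e-02  4.60000e+01  4.17164e+01]
 [ 1.29500e-01  1.05500e-01  4.60000e+01  4.31892e+01]
 [ 1.29500e-01  1.13500e-01  4.60000e+01  4.46020e+01]]
real	0m27.329s
user	0m21.682s
sys	0m5.821s
```

```bash
cat > wp.py <<'E'
import numpy as np
from scipy.signal import savgol_filter
p=np.load("path.npy"); s=savgol_filter(p[:,:3],9,2,axis=0,mode="nearest"); s[0]=p[0,:3]
ks=[0,4,8,12,16,20,24,29,34,40,46,53,60,68,76,86,98,len(s)-1]
WP=[tuple(s[k]) for k in ks]; WP[0]=(-.0445,.025,0)
WP.append((.09,.19,35.)); WP.append((.06,.235,25.))
E
cat > chk.py <<'E'
from path import *; from wp import WP
from bench import r
q0=None
for k in range(len(WP)-1):
    a=tcp(WP[k][:2],WP[k][2])[0];b=tcp(WP[k+1][:2],WP[k+1][2])[0]
    m=[9,9,9]
    for f in np.linspace(0,1,11):
        th=np.radians(WP[k][2]+(WP[k+1][2]-WP[k][2])*f); p=np.array(a)+(np.array(b)-a)*f
        E=inv(p[1:],th)
        for j,Q in enumerate((PIN,BODY,CAM)): m[j]=min(m[j],clr(place(Q,E,th)))
    p,o=tcp(WP[k+1][:2],WP[k+1][2]); q=r.solve_ik(p,o.as_rotvec())
    print(k+1,np.round(WP[k+1],4),np.round(b,4),"clr",np.round(np.array(m)*1e3,1),None if q is None else np.round(q,2).tolist())
E
python3 chk.py
```

```text
1 [-0.0384  0.0329  2.9091] [0.5798 0.161  0.0991] clr [ 0.  21.4 18. ] [-1.05, 0.58, 0.97, 1.82, -0.61, 1.05, 0.18]
2 [-0.0344  0.0315  7.    ] [0.5799 0.1598 0.1117] clr [10.5 21.4 39.4] [-1.02, 0.54, 0.96, 1.83, -0.65, 1.07, 0.23]
3 [-0.0388  0.0233 11.    ] [0.5801 0.1493 0.1169] clr [ 8.2 24.5 56.7] [-0.96, 0.52, 0.94, 1.84, -0.7, 1.08, 0.3]
4 [-0.0429  0.0193 15.    ] [0.5802 0.1382 0.1258] clr [ 5.6 17.9 68.2] [-0.91, 0.5, 0.93, 1.84, -0.75, 1.11, 0.36]
5 [-0.0412  0.0196 19.0909] [0.5804 0.1318 0.1387] clr [ 5.6 17.8 84.7] [-0.86, 0.48, 0.92, 1.84, -0.79, 1.15, 0.42]
6 [-3.47000e-02  1.78000e-02  2.23247e+01] [0.5804 0.1314 0.1465] clr [  4.5  20.1 104.6] [-0.83, 0.47, 0.92, 1.84, -0.83, 1.18, 0.46]
7 [-2.45000e-02  1.78000e-02  2.40303e+01] [0.5803 0.1376 0.1514] clr [  4.5  25.  116.3] [-0.82, 0.46, 0.91, 1.84, -0.85, 1.2, 0.46]
8 [-1.45000e-02  1.95000e-02  2.46277e+01] [0.5801 0.1462 0.1548] clr [  4.6  31.7 120.3] [-0.83, 0.46, 0.91, 1.84, -0.86, 1.2, 0.45]
9 [-2.50000e-03  2.16000e-02  2.55368e+01] [0.5799 0.1561 0.1594] clr [  6.3  39.6 120.5] [-0.84, 0.45, 0.91, 1.84,
[... 566 characters left out ...]
000e-02 4.03723e+01] [0.5794 0.1875 0.204 ] clr [ 15.3  90.4 150.2] [-0.77, 0.44, 0.88, 1.83, -1.08, 1.35, 0.54]
15 [ 0.0895  0.0455 44.658 ] [0.5793 0.1942 0.2277] clr [ 18.3  97.6 160.4] [-0.77, 0.43, 0.9, 1.83, -1.13, 1.4, 0.55]
16 [ 0.1137  0.0695 46.0909] [0.5789 0.2138 0.2542] clr [ 31.  108.7 183. ] [-0.8, 0.4, 0.91, 1.81, -1.13, 1.41, 0.5]
17 [ 0.1295  0.1147 46.    ] [0.5786 0.2299 0.2993] clr [ 31.7 122.4 206.9] [-0.87, 0.34, 0.94, 1.77, -1.09, 1.43, 0.4]
18 [ 0.09  0.19 35.  ] [0.5788 0.2238 0.352 ] clr [ 44.  162.3 251.3] [-1.0, 0.28, 1.02, 1.65, -0.86, 1.43, 0.19]
19 [ 0.06   0.235 25.   ] [0.5788 0.2199 0.3713] clr [ 76.2 222.4 303.8] [-1.1, 0.28, 1.08, 1.58, -0.69, 1.45, 0.07]
```

Path clearance is 4.5 mm or more after lift-off, and every waypoint has an IK solution. Now the grasp.

```bash
python3 - <<'E'
from path import *; from wp import WP
from bench import r
p,o=tcp(WP[0][:2],0); print(p)
r.move_gripper(.072)
r.move_linear(p[:2]+[.16],o.as_rotvec(),feed=.15); e=fix(r,p[:2]+[.16],o); print(e.round(4))
r.move_linear(p[:2]+[.10],o.as_rotvec(),feed=.1); rep(r,"mid")
r.move_linear(p,o.as_rotvec(),feed=.06); rep(r,"down")
r.move_gripper(.02); rep(r,"grip"); print(r.state()["wrist_torque"].round(2))
cv2.imwrite("pics/w9.png",r.camera("wrist")[:,:,::-1]); cv2.imwrite("pics/s9.png",r.camera("side")[:,:,::-1][150:400,150:450])
E
```

```text
[np.float64(0.5799), np.float64(0.15800000000000003), np.float64(0.081)]
[-0.0001  0.     -0.    ]
mid 29.41 tcp [0.5802 0.1577 0.1001] F [ 0.  -0.1  0.2] w 0.0719
down 29.88 tcp [0.5797 0.1579 0.0806] F [-0.4  0.3  0.2] w 0.072
grip 30.27 tcp [0.5803 0.158  0.0816] F [-1.2  0.2  2.5] w 0.0392
[-0.06  0.05 -0.04]
```

View pics/w9.png

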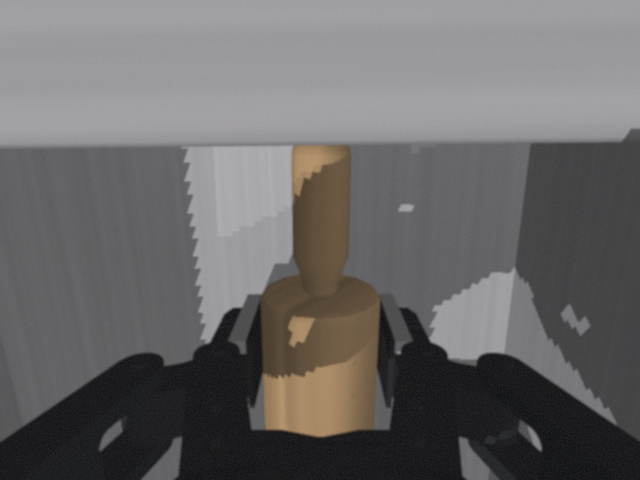

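View pics/s9.png

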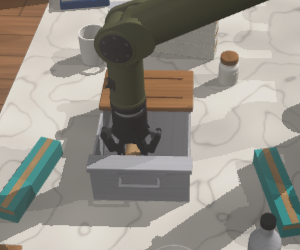

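The pin is gripped (39 mm width, clear of the walls). Now tilting, with a force guard.

```bash
cat > go.py <<'E'
import sys
from path import *; from wp import WP
from bench import r
a,b,feed=int(sys.argv[1]),int(sys.argv[2]),float(sys.argv[3])
for k in range(a,b+1):
    p,o=tcp(WP[k][:2],WP[k][2]); r.move_linear([float(x) for x in p],o.as_rotvec(),feed=feed)
    s=r.state(); F=s["ft_force"]
    ang=np.degrees((R.from_rotvec(s["orientation"])*o.inv()).magnitude())
    print(k,round(s["time_s"],2),"err",((np.array(p)-s["eef_pos"])*1e3).round(1),round(ang,2),"F",F.round(1),"T",s["wrist_torque"].round(2),"w",round(s["gripper_width"],4))
    if np.linalg.norm(F)>15: print("STOP"); break
im=r.camera("wrist"); cv2.imwrite(f"pics/g{b}w.png",im[:,:,::-1])
im=r.camera("side"); cv2.imwrite(f"pics/g{b}s.png",cv2.resize(im[120:370,180:430,::-1],None,fx=2.2,fy=2.2))
E
python3 go.py 1 4 .04
```

```text
1 30.98 err [ 0.1 -0.  -0. ] 0.03 F [-0.4 -0.4 -3.4] T [ 0.12  0.05 -0.  ] w 0.0386
2 31.44 err [-0.3  0.7 -0.5] 0.1 F [-0.1  0.1 -3.4] T [-0.03  0.01 -0.04] w 0.0389
3 31.88 err [0.  0.2 0.1] 0.05 F [-0.4  0.7 -3.2] T [-0.04 -0.03  0.04] w 0.0388
4 32.39 err [-0. -0. -0.] 0.02 F [-0.7 -0.1 -2.8] T [-0.26 -0.05  0.03] w 0.0393
```

View pics/g4w.png

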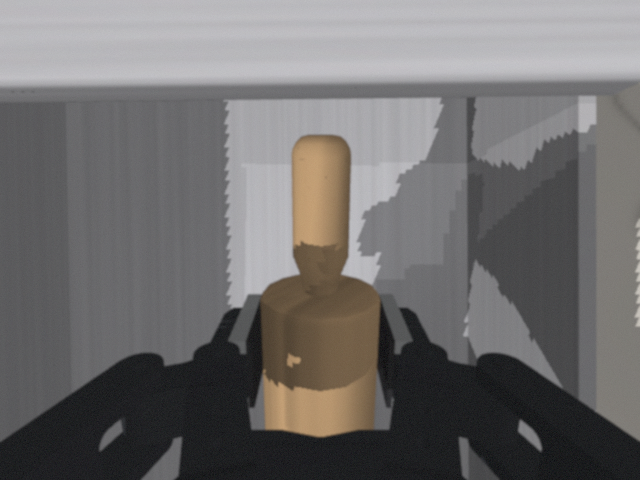

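View pics/g4s.png

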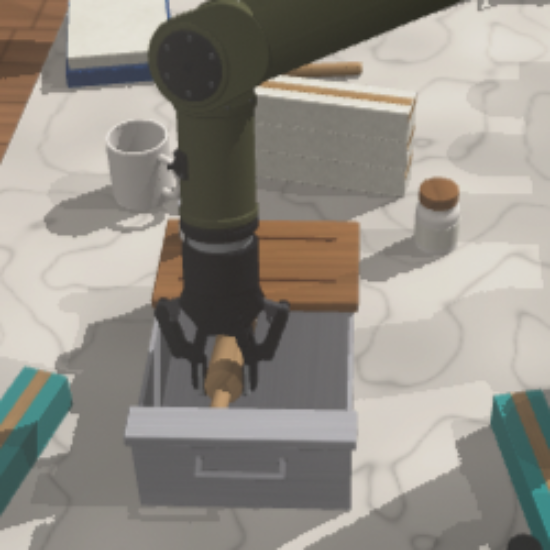

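There is no slip (shoulder still at px (320,280) in the wrist view) and the handle tip is clear of the strip edge. Continuing.

```bash
python3 go.py 5 12 .04
```

```text
5 33.0 err [-0.2  0.7 -0.3] 0.09 F [-0.1 -0.5 -2.9] T [-0.28 -0.02  0.01] w 0.0387
6 33.34 err [-0.1  0.5  0. ] 0.06 F [-0.5 -0.1 -2.4] T [-0.42  0.02 -0.  ] w 0.0388
7 33.69 err [-0.  -0.3 -0.1] 0.03 F [ 1.  -0.8 -2.2] T [-0.48  0.    0.02] w 0.0389
8 34.08 err [ 0.1 -0.4 -0. ] 0.04 F [-0.3  0.2 -1.6] T [-0.51 -0.01 -0.05] w 0.0387
9 34.5 err [ 0.  -0.2 -0.1] 0.03 F [ 0.6  0.4 -3.1] T [-0.52 -0.05  0.01] w 0.0389
10 34.88 err [-0.1  0.3 -0.1] 0.04 F [ 0.2  0.4 -2. ] T [-0.6  -0.03 -0.01] w 0.0388
11 35.3 err [-0.1  0.5  0.1] 0.05 F [ 0.5  0.2 -3.3] T [-0.68  0.04  0.04] w 0.0387
12 35.73 err [-0.  -0.1 -0.1] 0.02 F [-0.1  0.7 -2.9] T [-0.71 -0.01  0.07] w 0.0393
```

```bash
python3 - <<'E'
import cv2,numpy as np
a=cv2.resize(cv2.imread("pics/g12w.png"),(400,300));b=cv2.resize(cv2.imread("pics/g12s.png"),(400,300));cv2.imwrite("pics/g12.png",np.hstack([a,b]))
E
```

```text
(no output)
```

View pics/g12.png

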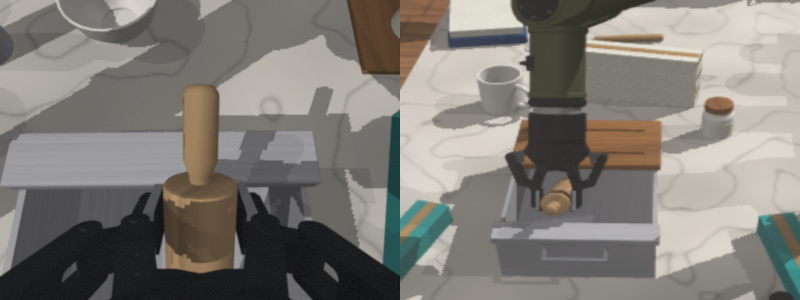

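The pin is coming out cleanly with no contact forces. Now the rest of the path and the lift.

```bash
python3 go.py 13 19 .08; python3 - <<'E'
from path import *
from bench import r
r.wait(.3); rep(r,"end"); i=r.camera_info("scene"); D=r.camera_info("side")
a=r.camera("scene")[:,:,::-1].copy(); b=r.camera("side")[:,:,::-1].copy()
# expected pin ends from the held pose
s=r.state();Rt=R.from_rotvec(s["orientation"]).as_matrix(); G=s["eef_pos"]+DC*Rt[:,0]; u=-Rt[:,2]
for n,l in (("b",-SG),("a",.27-SG)):
    X=G+u*l; print(n,X.round(3),proj(i,X).round(0),proj(D,X).round(0)); 
cv2.imwrite("pics/fs.png",a); cv2.imwrite("pics/fd.png",b)
E
```

```text
13 36.14 err [-0.1  0.3  0. ] 0.05 F [ 0.1 -0.1 -3.1] T [-0.82 -0.01  0.02] w 0.0389
14 36.44 err [-0.1  0.7  0.3] 0.12 F [-0.4  0.6 -2.1] T [-0.96  0.01 -0.02] w 0.0389
15 36.9 err [-0.2  0.3 -0.4] 0.05 F [ 0.2 -0.5 -2.6] T [-0.98  0.02 -0.06] w 0.0388
16 37.47 err [ 0.1 -0.2 -0.2] 0.05 F [ 0.1  0.9 -2. ] T [-1.06 -0.    0.05] w 0.0391
17 38.22 err [0.2 0.2 0.4] 0.04 F [-0.8 -0.  -2.7] T [-1.02 -0.    0.08] w 0.0385
18 39.03 err [0.3 0.2 1. ] 0.09 F [ 0.6 -0.6 -3. ] T [-0.79 -0.04  0.09] w 0.0387
19 39.43 err [ 0.4 -0.5  0.8] 0.12 F [ 0.1  0.8 -3.5] T [-0.47  0.01  0.02] w 0.039
end 39.83 tcp [0.5788 0.2194 0.3709] F [ 0.7  0.3 -4. ] w 0.0391
b [0.582 0.06  0.235] [364. 223.] [282. 209.]
a [0.577 0.304 0.349] [492. 184.] [264. 243.]
```

View pics/fs.png

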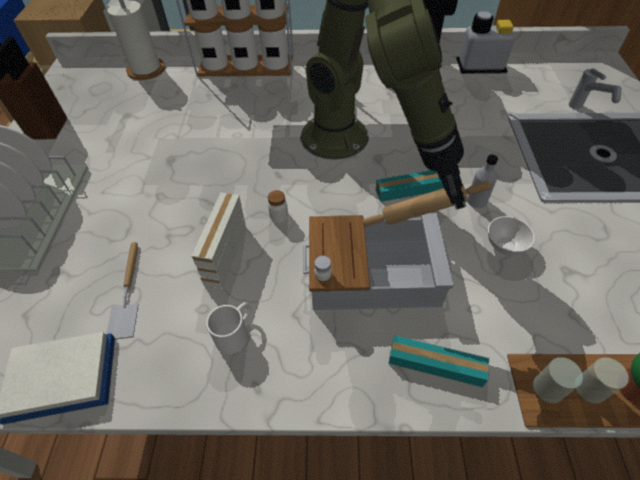

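View pics/fd.png

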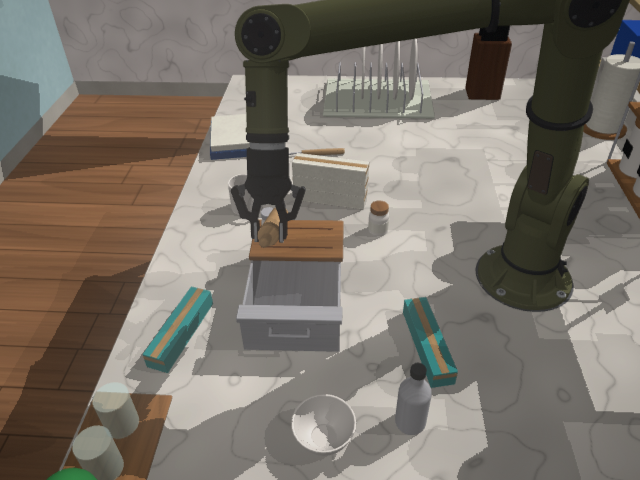

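The pin's ends in the scene picture, at (366,221) and (492,184), match the predicted pixels (364,223) and (492,184). Its lowest point is therefore about z 0.227, about 12 cm above the covers, and the column and bystanders are unmoved. Handing in.

```bash
python3 - <<'E'
from bench import r
from h import *
r.wait(.5); s=r.state(); rep(r,"final"); print(np.abs(s["dq"]).max()); r.job_done()
E
```

```text
final 40.43 tcp [0.5788 0.2199 0.3713] F [ 0.1 -0.9 -2.5] w 0.0392
0.001194131044185715
the job is handed in; nothing more can be done
```

The job is done and handed in at 40.4 s. Carton_a and then carton_b are stacked flush on the lone carton. The rolling pin was gripped through the gap, tilted, drawn out slantwise, and is held still in the air.

- **Column:** after placing, carton_a measured at (0.495, -0.296) with yaw -9.8°. The base was at (0.496, -0.297) with yaw -10.0°, so they agree within about 1 mm. I checked carton_b only by eye: the edges look lined up in the scene and side pictures.
- **Pin:** it did not slip while being tilted and stayed at 39 mm grip width. The wrist force during extraction stayed at a few newtons, about the pin's weight, with no sign of it hitting the covers. Its ends appeared within 2–3 px of where I expected in the scene picture. The lowest point is about 0.227 m, roughly 12 cm above the covers.
- **Other things:** the salt pot, mug, jar, other bystanders and both turquoise look-alikes looked unmoved in the last pictures.

One disagreement: triangulated heights came out low in places. The strip edge read 102–105 mm instead of 108, and the board's far corner read 95 mm. I used the stated 108 mm for the covers. No other check failed.

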